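Slide a label plate out over the end of a bench ledge

ROBOT

A 6-joint arm with a two-finger parallel gripper is mounted at the origin on a cart in front of the work surface, level with it; the furniture and walls round the work are solid. World frame = base frame: x ahead of the robot, y to its left, z up, the work surface at z = 0. Lengths are in mm, angles in rad, forces in N, time in s.
With the tool pointing down it reaches from about 275 to 750 mm from the base axis. Payload 10.2 kg.
Tool frame: the origin (TCP) lies at the centre of the arm's flange, where the gripper is bolted on; the fingertips stand 173 mm ahead of it and the grasp point (between the pads) lies 155 mm ahead of it; z points along the fingers, y is the line along which they close (so a half turn about z gives the same grasp; the last joint's range is limited). The gripper opens to 85 mm and grips with 20 to 120 N. Pads are 22 mm wide; open, the fingers measure 114 mm over their backs; the gripper's body (76 mm by 85 mm) begins 54 mm behind the grasp point. The pads swing forward as they close: fully open they stand 13 mm farther back than shut.
Start: joints at [-1.379, 0.313, 1.498, -0, 1.331, -0.223], TCP at [211.567, -480.491, 404.694] pointing down, gripper open.
Joint ranges: [-2.94, 2.94], [-0.97, 2.17], [0.19, 2.56], [-1.23, 4.37], [0.02, 3.11], [-2.88, 2.88]. Speed limits (rad/s): [2.39, 2.39, 3.01, 3.14, 3.14, 3.14].

INTERFACE

Orientations are given as a unit quaternion [w, x, y, z].
In Python, from rig import ctrl gives the robot as it stands.
- The arm moves only by the shell command python3 steer.py FILE [OPENING] [FORCE], which reads ROWS from the file FILE. ROWS is a JSON list of rows, 1 to 8 of them, each an object with the fields sx, sy, sz (the shift in mm), drx, dry, drz (a rotation vector in rad); a field left out counts as zero; each row is the pose to reach, as a shift and turn from the pose commanded when the command began, along the tool's axes at that moment; what a row does not reach only later rows make up. A row lasts 1/10 s, in which the tool goes at most 50 mm and 0.15 rad, less where a joint would pass 70% of its speed; a pose out of reach is approached as far as the arm can. OPENING is the opening from 0.0 (shut) to 1.0 (fully open), set as the command begins (- or left out keeps the last). The fingers move at their own pace and stop on an object; FORCE is the grip in N (left out, the last holds). Time passes only in rows, so rows that do not move let the fingers close. It prints the time, the measured TCP pose, the force, the opening and the grip force at its end. Input that does not fit is refused with a message, and nothing moves.
- ctrl.sense(): the state, without advancing time (a new reading comes with each control period).
- ctrl.capture(name): name is "side" or "top"; returns the picture (384x512x3 uint8, red, green, blue); there is no depth.
- ctrl.calibration(name): a dict with "fx", "fy", "cx", "cy" (pixels), "distortion" ([k1, k2, p1, p2, k3] as OpenCV has them; the pictures are not rectified), "position" and "attitude" of the camera in the world. Camera axes: x right, y down, z forward; pixel columns grow to the right and rows downward; lengths in mm; the calibration is good to about 2 mm. A picture is of the moment at which its call begins. calibration takes no time and is no camera call.
- ctrl.finish_job(): hands the job in; it is judged then, once.
The state is a dict: "time_s": time; "joints": joint angles; "dq": joint speeds; "tau": joint torques, N m; "eef_pos": TCP position; "ee_rot": TCP orientation; "force": force on the tool from outside, world axes, zero at the start; "wrist_torque": the same for the moment, N m; "grip_width": opening from 0.0 (shut) to 1.0 (fully open); "grip_force": force on a finger pad.
Only numpy, scipy, OpenCV 4.12 (cv2) and the standard library are available. Lean on these libraries where they do the work, as an engineer would, in place of code of your own. Each camera call takes 0.05 s, during which the arm holds its last target. There are 200 camera calls.

TASK

On the low dark ledge lies an oblong metal plate, too thin to be picked up where it lies. Push it gently along the ledge with the fingertips, towards the end of the ledge that it is nearer to, until about 4 cm (a third) of it sticks out past that end, lying flat and roughly straight along the ledge, then take the fingers away. Do not grip or lift it, and leave the square plate with the jar on it and everything else where it is.

Things in the scene. Friction and masses are not known exactly. Their poses are not given: they have to be found in the camera images.
- ledge: fixed low ledge of dark steel on the bench: top 100 mm (its x) by 460 mm (its y, length), upper surface 60 mm above its origin (centre of its underside, on the bench). A back rail 6 mm thick along the +x edge (away from the robot) stands 8 mm above the upper surface; the front edge and both ends are open. Its yaw varies a little.
- ledge_end_left (a point): middle of the top edge of the ledge's left end (ledge y = +230 mm, on the upper surface). Tall instruments stand on the bench about 100 mm behind the ledge's middle line and beyond its ends, so come to the ledge from the robot side and keep the wrist on that side.
- ledge_end_right (a point): middle of the top edge of the ledge's right end (ledge y = -230 mm, on the upper surface)
- oblong_plate: oblong bare aluminium plate, 70 mm (its x) by 120 mm (its y), 6 mm thick, with one small hole near each short end and a thin engraved frame, about 0.25 kg, loose, lying flat on one half of the ledge, left or right, its y roughly along the ledge; origin at the centre of its underside. It balances at its centre, so it tips off if half its length (60 mm) sticks out.
- square_plate: square bare aluminium plate, 70 x 70 x 6 mm, lying flat on the other half of the ledge; origin at the centre of its underside. Between the two plates about 100 mm or more of the ledge is bare. Leave alone.
- jar: screw-cap jar with black cap, 58 mm diameter, 66 mm high, standing on the square plate; origin at the centre of its underside. Leave alone.
- timer: white lab timer, 58 x 66 x 18 mm, on the bench left of the ledge. Leave alone.
- small_bottle: small glass bottle with blue cap, 56 mm diameter, 105 mm high, on the bench at the left. Leave alone.
- beaker: small glass beaker, 46 mm diameter, 59 mm high, on the bench right of the ledge. Leave alone.
- tape_roll: roll of tape, 103 mm diameter, 25 mm high, on the bench at the right. Leave alone.

How it is judged (in metres and radians):
At the end, for the whole second after the job is handed in: The oblong plate rests flat on the ledge with 30 to 50 mm of its length past the end that it was nearer to, straight along the ledge within 0.25 rad, at rest; the square plate and the jar have not moved (8 and 10 mm) ((y of oblong_plate in the frame of ledge between 0.2 and 0.22 m or y of oblong_plate in the frame of ledge between -0.22 and -0.2 m) and x of oblong_plate in the frame of ledge between -0.035 and 0.03 m and z of oblong_plate in the frame of ledge between 0.057 and 0.063 m and angle between the y axis of oblong_plate and the y axis of ledge, either way round below 0.25 rad and angle between oblong_plate's own z axis and vertical below 0.05 rad and linear speed of oblong_plate below 0.01 m/s and distance of square_plate from where it was at the start of the episode below 0.008 m and distance of jar from where it was at the start of the episode below 0.01 m); the robot touches nothing.
It fails at once if the oblong plate is lifted (over 10 mm) or falls off the ledge (z of oblong_plate in the frame of ledge above 0.07 m or z of oblong_plate in the frame of ledge below 0.045 m).
It fails at once if the oblong plate is tipped up over 0.2 rad (angle between oblong_plate's own z axis and vertical above 0.2 rad).
It fails at once if the oblong plate is pressed or gripped with more than 30 N (contact force between the fingers and oblong_plate above 30 N).
It fails at once if the square plate is moved over 8 mm or the jar on it over 10 mm (distance of square_plate from where it was at the start of the episode above 0.008 m or distance of jar from where it was at the start of the episode above 0.01 m).
It fails at once if the timer, the small bottle, the beaker or the tape roll is moved over 10 mm (distance of any of timer, small_bottle, beaker, tape_roll from where it was at the start of the episode above 0.01 m).
It also fails if it takes over 42 s, if anything falls off the work surface, if the arm or the gripper's body presses on something with over 40 N, if the wrist force passes 120 N, or if a joint passes its speed limit or range.

## Working session

There is one attempt and no reset: what is moved stays moved. The work goes in short steps, Python scripts to look and compute and a shell command to move; the robot and the scene stay as the last step left them, time stands still between calls to the robot, and variables do not carry over. Pictures are saved under pics/ and viewed, at most 10 in all, crops included, and the job is handed in when it is done.

```bash
ls; mkdir -p pics
python3 - <<'E'
from rig import ctrl
import cv2
for n in("top","side"):
    cv2.imwrite(f"pics/{n}0.png",ctrl.capture(n)[:,:,::-1]); print(ctrl.calibration(n))
print(ctrl.sense())
E
```

```text
pics
rig.py
steer.py
{'fx': 458.43261248641915, 'fy': 458.43261248641915, 'cx': 254.6105024860151, 'cy': 187.24177575638805, 'distortion': array([0.02787075, 0.        , 0.        , 0.        , 0.        ]), 'position': array([ 109.89746771,   -5.86450535, 1972.43213906]), 'attitude': array([ 0.06632768, -0.70252834,  0.70488731, -0.07203087])}
{'fx': 423.65700979514304, 'fy': 423.65700979514304, 'cx': 249.175889182229, 'cy': 194.49746530474306, 'distortion': array([-0.02888384,  0.        ,  0.        ,  0.        ,  0.        ]), 'position': array([  308.71967895, -1580.18157182,   744.51583174]), 'attitude': array([-0.55198199,  0.83191365, -0.05040664,  0.0263577 ])}
{'time_s': 0.1, 'joints': array([-1.37938616e+00,  3.13364583e-01,  1.49835076e+00, -3.63089523e-05,
        1.33097001e+00, -2.23385850e-01]), 'dq': array([ 0.0004811 , -0.00072523, -0.00260442, -0.00188944,  0.00150369,
       -0.00025046]), 'tau': array([ 2.09749684e-03, -4.12899613e+01, -2.60141587e+01, -1.53204819e-04,
        3.08575836e-03, -1.03596346e-05]), 'eef_pos': array([ 211.56279798, -480.44693022,  404.21116568]), 'ee_rot': array([-5.46559994e-04,  9.78568979e-01,  2.05918565e-01, -8.89571613e-06]), 'force': array([0.57056414, 0.62964913, 0.33065991]), 'wrist_torque': array([ 0.03244427,  0.02897681, -0.02366794]), 'grip_force': 0.0, 'grip_width': 0.9968186867487131}
```

View pics/top0.png

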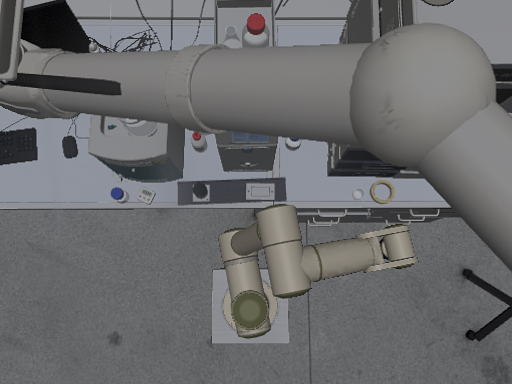

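View pics/side0.png

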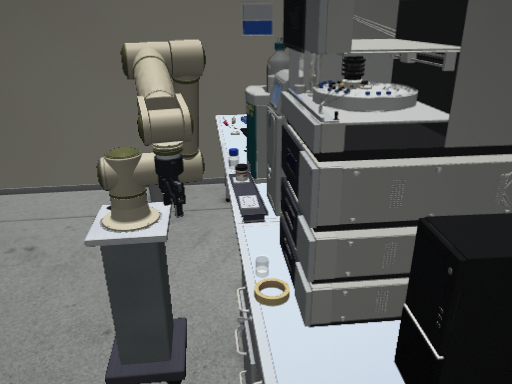

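The plate is at about (260,191) in the top view, on the right half of the ledge (columns 178–286). The jar is at (200,190). The push therefore goes towards -y. I'll measure next.

```bash
cat > h.py <<'E'
from rig import ctrl
import cv2, numpy as np
from scipy.spatial.transform import Rotation as R
def ray(n,px,z):
    c=ctrl.calibration(n);K=np.array([[c['fx'],0,c['cx']],[0,c['fy'],c['cy']],[0,0,1]])
    u=cv2.undistortPoints(np.array(px,float).reshape(-1,1,2),K,c['distortion']).reshape(-1,2)
    q=c['attitude'];d=R.from_quat([*q[1:],q[0]]).apply(np.c_[u,np.ones(len(u))])
    p=c['position'];return (p+d*((z-p[2])/d[:,2])[:,None])[:,:2].round(1)
def rect(g,lo,x0,y0,x1,y1,inv=False,k=8):
    # sub-pixel: upsample, threshold, largest contour -> minAreaRect corners
    s=cv2.resize(g[y0:y1,x0:x1],None,fx=k,fy=k,interpolation=cv2.INTER_CUBIC)
    m=((s<lo) if inv else (s>lo)).astype(np.uint8)
    c=max(cv2.findContours(m,0,2)[0],key=cv2.contourArea)
    return (cv2.boxPoints(cv2.minAreaRect(c))+.5)/k-.5+[x0,y0]
E
python3 - <<'E'
from h import *
im=cv2.imread("pics/top0.png");g=cv2.cvtColor(im,6)
print(g[174:212:1,262]);print(g[191,170:296])
p=rect(g,110,236,181,282,202);print(p,ray("top",p,66))
l=rect(g,90,165,172,300,214,True);print(l,ray("top",l,60))
a=cv2.resize(im[170:215,165:305],None,fx=5,fy=5,interpolation=2)
b=cv2.resize(cv2.imread("pics/side0.png")[150:235,210:290],None,fx=4,fy=4,interpolation=2)
o=np.zeros((a.shape[0]+b.shape[0],700,3),np.uint8);o[:225]=a;o[225:,:320]=b
cv2.imwrite("pics/crop0.png",o)
E
```

```text
[145 147 147 142  97  55  64  64  67 104 145 143 137 123 141 139 139 139
 140 140 139 135 123 141 142 130  58 102 153 145 143 144 148 142  53  57
  80 125]
[141 140 142 141 140 140 142 127  78  77  78  79  77  77  76  76  73  72
  72  71  71  70  71  54  52  52  53  50  50  50  47  47  48  47  46  45
  40  74 146 111  66  65  66  65  65  64  66  64  64  65  66  65  65  66
  66  66  64  65  65  63  63  66  64  64  64  63  66  64  64  64  64  64
  64  63  62  57 141 125  80 122 141 120 139 142 140 141 141 141 140 140
 140 140 139 139 141 140 140 140 142  97 140 101  96 140 108  68  62  64
  65  64  66  64  64  65  65  60 148 148 147 147 147 147 147 146 147 147]
[[245.6875 182.9375]
 [273.9375 182.9375]
 [273.9375 199.1875]
 [245.6875 199.1875]] [[ 507.1   15.7]
 [ 506.8 -104.3]
 [ 436.8 -103.4]
 [ 437.1   15.7]]
[[163.28242588 182.04721832]
 [286.70013428 176.64887238]
 [288.24866486 212.05153656]
 [164.83095551 217.44988251]] [[ 513.1  366. ]
 [ 535.4 -159.5]
 [ 382.7 -163.3]
 [ 361.6  354.3]]
```

View pics/crop0.png

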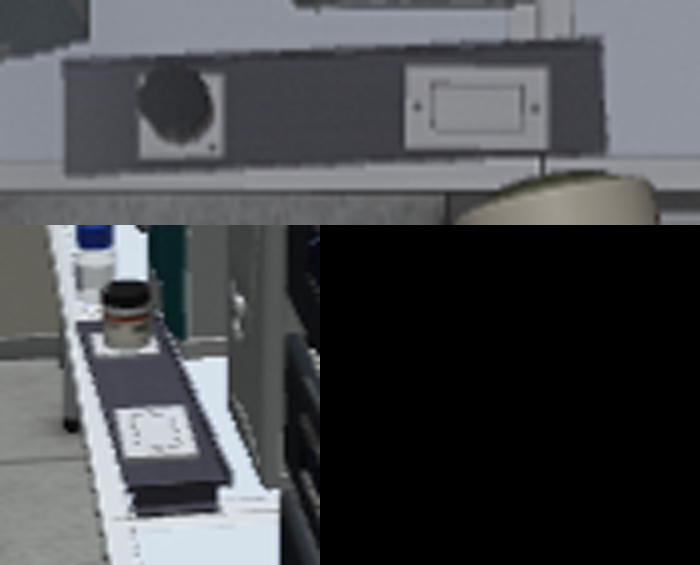

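The plate lies nearly square to the image, and the ledge is turned slightly. Next I'll fit the ledge's edge lines.

Run:
```python
from h import *
g=cv2.cvtColor(cv2.imread("pics/top0.png"),6).astype(float)
def cross(v,th,o):
    i=np.where((v[:-1]<th)!=(v[1:]<th))[0]
    return o+i+(th-v[i])/(v[i+1]-v[i])
r=[];l=[];b=[]
for y in range(181,198):
    c=cross(g[y,280:292],100,280); r+=[(c[-1],y)] if len(c) else []
    c=cross(g[y,170:190],105,170); l+=[(c[0],y)] if len(c) else []
for x in list(range(185,260,4)):
    c=cross(g[170:190,x],100,170); b+=[(x,c[0])] if len(c) else []
R_,L_,B_=ray("top",r,60),ray("top",l,60),ray("top",b,68)
for n,q in(("R",R_),("L",L_)):
    print(n,np.polyfit(q[:,0],q[:,1],1),np.median(q,0))
print("B",np.polyfit(B_[:,1],B_[:,0],1)); print(B_.tolist())
# plate edges
e=[(x,cross(g[178:190,x],105,178)[-1]) for x in range(248,272)]
P=ray("top",e,66);print("plate far",np.polyfit(P[:,1],P[:,0],1))
e=[(x,cross(g[194:204,x],105,194)[0]) for x in range(248,272) if len(cross(g[194:204,x],105,194))]
P=ray("top",e,66);print("plate near",np.polyfit(P[:,1],P[:,0],1))
e=[(cross(g[y,240:250],100,240)[0],y) for y in range(184,198)]
P=ray("top",e,66);print("plate left",np.polyfit(P[:,0],P[:,1],1),P.mean(0))
e=[(cross(g[y,270:279],100,270)[-1],y) for y in range(184,198)]
P=ray("top",e,66);print("plate right",np.polyfit(P[:,0],P[:,1],1),P.mean(0))
```

```text
R [ 4.00996677e-02 -1.72331770e+02] [ 481.6 -152.8]
L [1.97583063e-01 2.12056423e+02] [482.8 305.1]
B [-1.92596837e-01  5.60944137e+02]
[[515.8, 272.9], [515.8, 256.0], [517.2, 239.1], [517.8, 222.2], [517.7, 205.2], [518.6, 188.3], [520.0, 171.4], [520.1, 154.4], [521.4, 137.5], [522.0, 120.5], [558.6, 103.8], [560.5, 86.8], [558.6, 69.8], [558.1, 52.7], [562.7, 35.7], [558.1, 18.6], [558.1, 1.6], [558.1, -15.5], [558.0, -32.6]]
plate far [2.03588709e-02 5.06636744e+02]
plate near [4.80405075e-02 4.39630022e+02]
plate left [-1.41309204e-02  2.29541124e+01] [474.42857143  16.25      ]
plate right [-1.49176243e-02 -9.79917335e+01] [ 474.10714286 -105.06428571]
```

```bash
cat >> h.py <<'E'
def togo(pos,yaw=0.04):
    "tool-frame shift and turn to bring TCP to pos, pointing down with tool y along world (cos yaw,sin yaw)"
    s=ctrl.sense();q=s['ee_rot'];r=R.from_quat([*q[1:],q[0]])
    y=np.array([np.cos(yaw),np.sin(yaw),0]);z=np.array([0,0,-1.]);t=R.from_matrix(np.c_[np.cross(y,z),y,z])
    print(s['time_s'],s['eef_pos'].round(1),s['force'].round(1),s['grip_width'],'go',r.inv().apply(np.array(pos)-s['eef_pos']).round(1),(r.inv()*t).as_rotvec().round(3))
E
echo '[{"sx": 275,"sy": -233,"drz": -0.72},{"sx": 275,"sy": -233,"drz": -0.72},{"sx": 275,"sy": -233,"drz": -0.72},{"sx": 275,"sy": -233,"drz": -0.72},{"sx": 275,"sy": -233,"drz": -0.72},{"sx": 275,"sy": -233,"drz": -0.72},{"sx": 275,"sy": -233,"drz": -0.72},{"sx": 275,"sy": -233,"drz": -0.72}]' > path.dat && python3 steer.py path.dat 0.4 20
python3 -c "from h import *; togo([474,60,300])"
```

```text
time_s: 0.9
eef_pos: [370.2, -152.8, 404.7]
ee_rot: [-0.0, 0.842, 0.539, 0.0]
force: [-0.2, -0.3, 0.0]
grip_width: 0.399
grip_force: 0.0
0.9 [ 370.2 -152.8  404.7] [-0.2 -0.3  0. ] 0.3994837742859972 go [236.6   5.3 104.9] [ 0.    -0.001 -0.471]
```

```bash
echo '[{"sx": 50,"sy": 1,"sz": 10,"drz": -0.1},{"sx": 95,"sy": 2,"sz": 25,"drz": -0.2},{"sx": 140,"sy": 3,"sz": 45,"drz": -0.3},{"sx": 185,"sy": 4,"sz": 70,"drz": -0.4},{"sx": 220,"sy": 5,"sz": 95,"drz": -0.471},{"sx": 236.6,"sy": 5.3,"sz": 105,"drz": -0.471},{"sx": 236.6,"sy": 5.3,"sz": 105,"drz": -0.471},{"sx": 236.6,"sy": 5.3,"sz": 105,"drz": -0.471}]' > path.dat && python3 steer.py path.dat
python3 - <<'E'
from h import *
togo([474,60,242])
a=ctrl.capture("side");b=ctrl.capture("top")
o=np.zeros((450,800,3),np.uint8)
o[:,:400]=cv2.resize(a[120:233,200:300],(400,450));o[:,400:]=cv2.resize(b[150:263,180:280],(400,450))
cv2.imwrite("pics/a1.png",o[:,:,::-1])
E
```

```text
time_s: 1.7
eef_pos: [474.1, 55.2, 299.8]
ee_rot: [-0.0, 0.695, 0.719, -0.0]
force: [-1.2, -0.3, -0.3]
grip_width: 0.396
grip_force: 0.0
1.7 [474.1  55.2 299.8] [-1.2 -0.3 -0.3] 0.3962358110750684 go [ 4.9  0.1 57.8] [-0.     0.    -0.005]
```

View pics/a1.png

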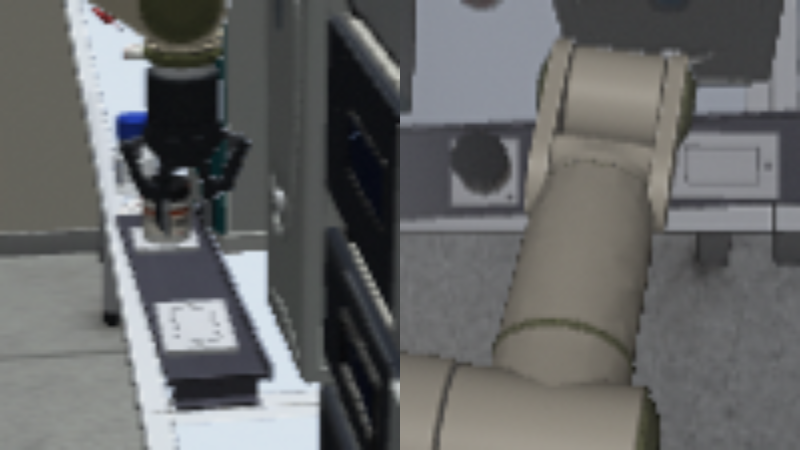

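Both fingers hang over the ledge's middle, over the bare stretch between jar and plate. I'll lower them and feel for the ledge.

```bash
echo '[{"sx": 5,"sz": 25,"drz": -0.005},{"sx": 5,"sz": 50,"drz": -0.005},{"sx": 5,"sz": 60,"drz": -0.005},{"sx": 5,"sz": 62,"drz": -0.005},{"sx": 5,"sz": 62,"drz": -0.005}]' > path.dat && python3 steer.py path.dat |grep -E "pos|force"
echo '[{"sz": 1},{"sz": 2},{"sz": 2}]' > path.dat && python3 steer.py path.dat|grep -E "pos|force"
echo '[{"sz": 1},{"sz": 2},{"sz": 2}]' > path.dat && python3 steer.py path.dat|grep -E "pos|force"
```

```text
eef_pos: [474.2, 60.3, 238.5]
force: [-0.5, 0.1, 0.2]
grip_force: 0.0
eef_pos: [474.0, 60.8, 236.1]
force: [0.2, -0.7, -0.3]
grip_force: 0.0
eef_pos: [473.9, 60.8, 233.6]
force: [0.3, -0.2, 0.8]
grip_force: 0.0
```

```bash
for i in 1; do echo '[{"sz": 0.5},{"sz": 1},{"sz": 1}]' > path.dat && python3 steer.py path.dat|grep -E "pos|^force"; done
echo '[{"sz": 0.5},{"sz": 1},{"sz": 1}]' > path.dat && python3 steer.py path.dat|grep -E "pos|^force"
python3 -c "from h import *; togo([474,60,232])"
```

```text
eef_pos: [473.9, 60.8, 232.7]
force: [0.7, 0.4, 0.0]
eef_pos: [473.9, 60.8, 232.6]
force: [-4.0, 0.2, 12.0]
3.5 [473.9  60.8 232.6] [-4.   0.2 12. ] 0.40299920900772734 go [-0.8  0.1  0.6] [0. 0. 0.]
```

Ledge felt at TCP z ≈ 232.6. I'll raise 3 mm so the tips are at about z 62.5, then begin the push.

```bash
echo '[{"sz": -3},{"sx": -8,"sz": -3},{"sx": -16,"sz": -3},{"sx": -22,"sz": -3},{"sx": -26,"sz": -3},{"sx": -29,"sz": -3},{"sx": -31,"sz": -3}]' > path.dat && python3 steer.py path.dat|grep -E "pos|^force"
echo '[{"sx": -1},{"sx": -2},{"sx": -3},{"sx": -4},{"sx": -5},{"sx": -6},{"sx": -7},{"sx": -8}]' > path.dat && python3 steer.py path.dat|grep -E "pos|^force"
echo '[{"sx": -1.5},{"sx": -3},{"sx": -4.5},{"sx": -6},{"sx": -7.5},{"sx": -9},{"sx": -10.5},{"sx": -12}]' > path.dat && python3 steer.py path.dat|grep -E "pos|^force"
cat > look.py <<'E'
import sys
from h import *
togo([474,-61,235])
a=ctrl.capture("side");b=ctrl.capture("top")
o=np.zeros((450,800,3),np.uint8)
o[:,:400]=cv2.resize(a[160:250,220:300],(400,450));o[:,400:]=cv2.resize(b[160:240,220:291],(400,450))
cv2.imwrite(sys.argv[1],o[:,:,::-1])
E
python3 look.py pics/a2.png
```

```text
eef_pos: [475.1, 29.5, 234.6]
force: [-0.1, 0.7, 0.7]
eef_pos: [475.5, 21.7, 234.7]
force: [-0.1, 1.6, -0.6]
eef_pos: [476.0, 9.7, 234.7]
force: [-0.2, 2.3, 0.2]
5.8 [476.    9.7 234.7] [-0.2  2.3  0.2] 0.4045662695559687 go [-70.6  -4.8  -0.3] [0. 0. 0.]
```

View pics/a2.png

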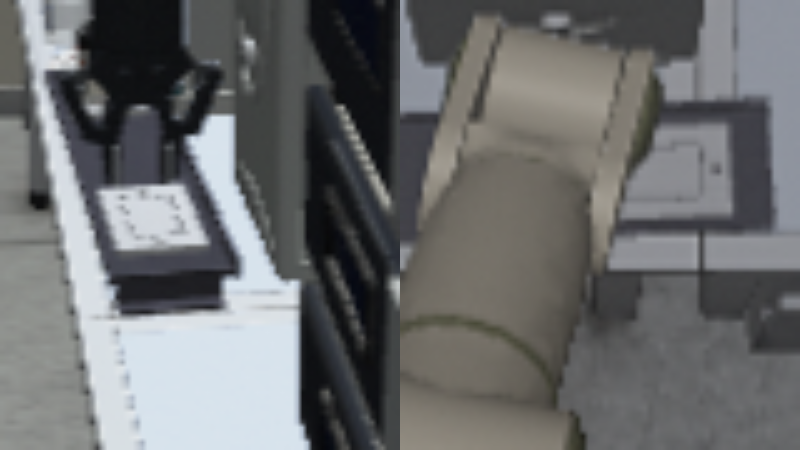

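The plate is sliding and stays straight. Its right end is still visible in the top view at column ≈279, with the ledge end at ≈286. I'll measure how far is left.

```bash
cat > edge.py <<'E'
from h import *
g=cv2.cvtColor(ctrl.capture("top"),7).astype(float)
np.set_printoptions(linewidth=200)
if __name__=="__main__":
  e=[]
  for y in range(186,197):
    v=g[y,276:284];i=np.where((v[:-1]>=105)&(v[1:]<105))[0]
    if len(i): i=i[-1];e.append((276+i+(105-v[i])/(v[i+1]-v[i]),y))
  P=ray("top",e,66);print(P.tolist());print(np.polyfit(P[:,0],P[:,1],1),'overhang',(-172.3+.04*P[:,0]-P[:,1]).mean())
E
python3 edge.py
```

```text
[[493.5, -120.7], [489.2, -121.7], [484.8, -121.7], [480.5, -121.8], [476.2, -121.6], [471.9, -121.9], [467.6, -122.8], [463.3, -122.5], [459.0, -122.6], [454.7, -122.7], [450.4, -123.3]]
[ 4.70567124e-02 -1.44325100e+02] overhang -31.305090909090918
```

```bash
echo '[{"sx": -2.5},{"sx": -5},{"sx": -7.5},{"sx": -10},{"sx": -12.5},{"sx": -15},{"sx": -17.5},{"sx": -20}]' > path.dat && python3 steer.py path.dat|grep -E "pos|^force"
echo '[{"sx": -2.5},{"sx": -5},{"sx": -7.5},{"sx": -10},{"sx": -12.5},{"sx": -15},{"sx": -17.5},{"sx": -20}]' > path.dat && python3 steer.py path.dat|grep -E "pos|^force"
echo '[{"sx": -2.5},{"sx": -5},{"sx": -7.5},{"sx": -10},{"sx": -12.5},{"sx": -15},{"sx": -17.5},{"sx": -20}]' > path.dat && python3 steer.py path.dat|grep -E "pos|^force"
python3 look.py pics/a3.png
```

```text
eef_pos: [476.7, -10.4, 234.7]
force: [-0.4, 2.1, 1.5]
eef_pos: [477.5, -30.3, 234.7]
force: [-0.2, 2.6, 0.9]
eef_pos: [478.3, -50.3, 234.7]
force: [-0.9, 2.2, 0.1]
8.35 [478.3 -50.3 234.7] [-0.9  2.2  0.1] 0.4002674217072867 go [-10.5  -4.8  -0.3] [-0. -0.  0.]
```

View pics/a3.png

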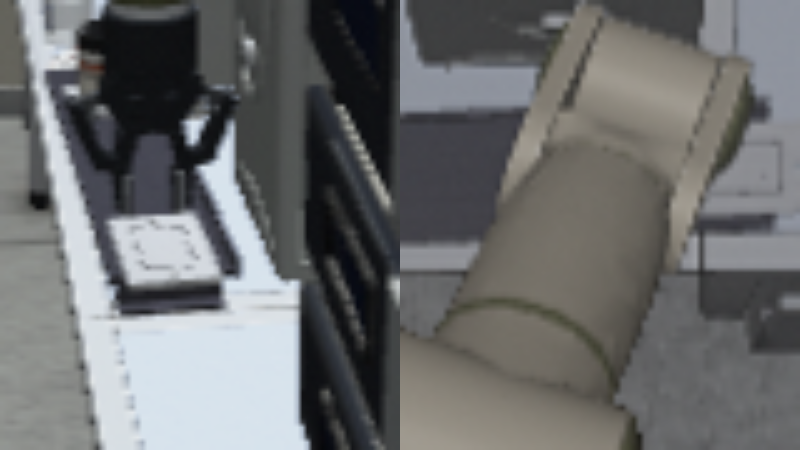

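The plate is straight and overhangs by about 29 mm. I'll push 11 mm more, slowly, then back off and lift clear to measure.

```bash
echo '[{"sx": -2},{"sx": -4},{"sx": -6},{"sx": -8},{"sx": -9.5},{"sx": -10.5},{"sx": -11},{"sx": -11}]' > path.dat && python3 steer.py path.dat|grep -E "pos|^force"
echo '[{"sx": 2},{"sx": 8},{"sx": 20},{"sx": 25,"sz": -20},{"sx": 25,"sz": -60},{"sx": 25,"sz": -100},{"sx": 25,"sz": -130},{"sx": 25,"sz": -130}]' > path.dat && python3 steer.py path.dat|grep -E "pos|^force"
echo '[{"sx": 10,"sy": -20,"sz": -10},{"sx": 30,"sy": -60,"sz": -10},{"sx": 60,"sy": -100,"sz": -10},{"sx": 90,"sy": -120,"sz": -10},{"sx": 100,"sy": -130,"sz": -10},{"sx": 100,"sy": -130,"sz": -10}]' > path.dat && python3 steer.py path.dat|grep -E "pos|^force"
python3 look.py pics/a4.png
```

```text
eef_pos: [478.8, -61.2, 234.7]
force: [-0.6, 0.8, 0.2]
eef_pos: [478.0, -35.3, 368.5]
force: [0.2, -0.9, -0.1]
eef_pos: [343.0, 59.7, 374.4]
force: [0.6, -0.6, -0.1]
10.65 [343.   59.7 374.4] [ 0.6 -0.6 -0.1] 0.40061703086214967 go [-126.1  125.8  139.4] [-0.     0.     0.002]
```

View pics/a4.png

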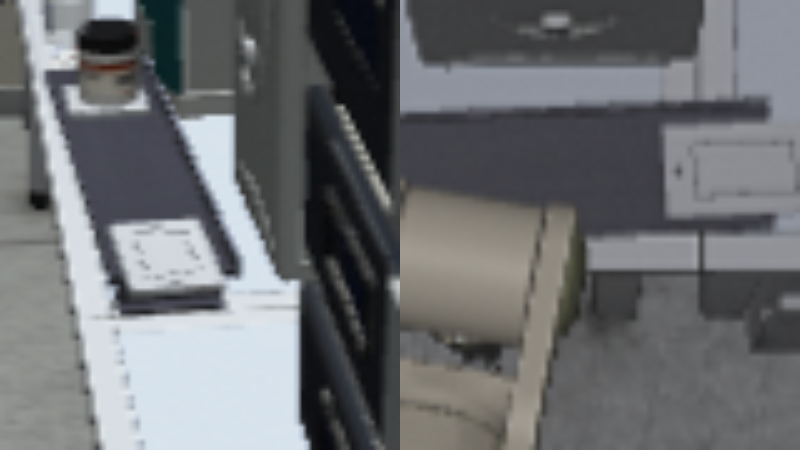

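The plate lies flat and straight, with its left end at crop x≈663, and the jar hasn't moved. I'll measure the left edge: ledge end to left edge should be 80 mm.

Run:
```python
from edge import *
e=[]
for y in range(184,197):
    v=g[y,260:272];i=np.where((v[:-1]<105)&(v[1:]>=105))[0]
    if len(i): i=i[0];e.append((260+i+(105-v[i])/(v[i+1]-v[i]),y))
P=ray("top",e,66);print(P.tolist(),np.polyfit(P[:,0],P[:,1],1))
print('overhang',120-np.median(P[:,1]-(-172.3+.04*P[:,0])), ctrl.sense()['force'])
```

```text
[[502.3, -72.1], [497.9, -72.2], [493.6, -72.2], [489.3, -72.2], [485.0, -72.4], [480.6, -72.6], [476.3, -72.7], [472.0, -72.6], [467.7, -72.5], [463.4, -72.7], [459.1, -73.2], [454.8, -73.2], [450.5, -73.1]] [ 2.12674307e-02 -8.27229665e+01]
overhang 39.451999999999984 [-0.42874966 -0.79296104 -0.15205965]
```

Overhang is 39.5 mm, straight within 0.02 rad, and the arm is clear.

```bash
python3 -c "from rig import ctrl; print(ctrl.finish_job())"
```

```text
the job is handed in; nothing more can be done
None
```

The oblong plate now sticks out about 39.5 mm past the right end of the ledge, flat and straight to about 0.02 rad by the top camera; the fingers are clear and the job is handed in, though the hand-in gave no verdict.

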